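# Pin the grow-lamp carrier to its trestle

### The arm

A 7-joint arm with a two-finger parallel gripper is mounted at the origin on the work surface. World frame = base frame: x ahead of the robot, y to its left, z up, the work surface at z = 0. Lengths are in m, angles in rad, forces in N, time in s.
With the tool pointing down it reaches from about 0.425 to 0.875 m from the base axis. Payload 4.7 kg.
Tool frame: the origin (TCP) lies midway between the tips of the shut fingers; the grasp point (between the pads) lies 19 mm behind it; y points along the fingers, x is the direction in which the jaws open and shut, and the axes are right-handed (so a half turn about y gives the same grasp; the last joint's range is limited). The gripper opens to 87 mm and grips with 3 to 60 N. Pads are 19 mm wide; open, the fingers measure 117 mm over their backs; the gripper's body (75 mm by 190 mm) begins 51 mm behind the grasp point.
Start: joints at [1.332, 0.321, -0.07, 1.45, 0.023, 1.371, -0.057], TCP at [0.163, -0.629, 0.223] pointing down, gripper open.
Joint ranges: [-2.86, 2.86], [-0.3, 2.09], [-1.38, 1.24], [0.06, 2.45], [-1.56, 4.7], [0.09, 2.05], [-2.69, 2.69]. Speed limits (rad/s): [2.57, 2.57, 3.14, 3.14, 3.14, 3.14, 3.14].

### API

Orientations are given as a rotation vector (axis times angle).
In Python, from cell import manip gives the robot as it stands. The module is installed in compiled form; this text tells all that it offers.
- The arm moves only by the shell command python3 -m creep 'ROWS' [FORCE]. ROWS is a JSON object of lists of equal length, an entry for each row: "claw": the opening, from -1 (shut) to 1 (fully open), so that 0 is half open; "delta_pos": the shift along the tool's x, y, z in cm, a list of three; "dr": the turn, a rotation vector about the tool's x, y, z in rad, a list of three. In form: {"claw": [claw, ...], "delta_pos": [[dx, dy, dz], ...], "dr": [[wx, wy, wz], ...]}. A call has 1 to 10 rows; each row shifts and turns the commanded pose from where the row before left it, along the tool's axes as they then stand; what a row does not reach is not made up. A row lasts 1/12 s, in which the tool goes at most 41.7 mm and 7.16 degrees, less where a joint would pass 70% of its speed; a pose out of reach is approached as far as the arm can. A call is refused whole if a number of a shift passes 4.17 or a number of a turn 0.125, either way. A call with a gripper value outside its range is refused whole. The fingers move at their own pace and stop on an object; FORCE is the grip in N (left out, the last holds). Time passes only in rows, so rows that do not move let the fingers close. It gives the time, the measured TCP pose, the force and the opening at its end, in the units of the state.
- manip.state(): the state, without advancing time (a new reading comes with each control period).
- manip.read_camera(name): name is "scene" or "top"; returns the picture (420x560x3 uint8, red, green, blue); there is no depth.
- manip.camera_info(name): a dict with "vertical_fov" (degrees; the focal length in pixels is half the picture's height over the tangent of half this angle, whatever the lens; pixels are square), "cx", "cy" (the principal point, pixels), "xyz" and "rotation" of the camera in the world. Camera axes: x right, y down, z forward; pixel columns grow to the right and rows downward; lengths in m; the calibration is good to about 2 mm. A picture is of the moment at which its call begins. camera_info takes no time and is no camera call.
- manip.finish_job(): hands the job in, once; it reports no verdict.
The state is a dict: "clock": time; "joint_positions": joint angles; "joint_velocities": joint speeds; "tau": joint torques, N m; "eef_pos": TCP position; "orientation": TCP orientation; "contact_force": force on the tool from outside, world axes, zero at the start; "moment": the same for the moment, N m; "width": finger opening in m.
Only numpy, scipy, OpenCV 4.12 (cv2) and the standard library are available. Lean on these libraries where they do the work, as an engineer would, in place of code of your own. Each camera call takes 0.05 s, during which the arm holds its last target. There are 200 camera calls.

### The job

Pin the loose end of the grow lamp's wooden carrier: draw the long turned pin out of the pin rack, put its shank down through the wide bore in the carrier's end, feel about with light pressure for the blind hole hidden in the trestle rail underneath, and keep hold of the pin until it is fully home with its collar flat on the carrier, then let go. Never force the pin or lean on the lamp stand, leave the two short pins in the rack, and do not shift the seed jar or the screwdriver beside it.

Things in the scene. Friction and masses are not known exactly. Their poses are not given: they have to be found in the camera images.
- pin: The long lamp pin, plain turned beech, 60 g, round about its own z (up). Origin at the centre of its foot. Shank 12 mm diameter, 56 mm long, its foot chamfered 0.7 mm; above it a collar 44 mm diameter and 6 mm thick, then a plain round grip 24 mm diameter, 30 mm tall (62 to 92 mm above the foot): take it by the grip. It stands in a rack hole, foot 15 mm above the bench.
- pin_collar (a point): Centre of the underside of the long pin's collar, on its axis 56 mm above its foot. In the rack it is 26 mm clear of the rack's top, so the long pin (top 107 mm over the bench) stands much taller than the short ones (68 mm).
- rack: Pin rack: a fixed dark wooden block, 196 (its x) x 56 (its y) x 45 mm high, origin at the centre of its underside on the bench. Three vertical holes 14.6 mm diameter and 30 mm deep, in a row along its x axis at -64, 0 and +64 mm. They hold the long pin and two short pins in any order.
- short_a: A short shelf pin, beech, in the rack: shank 12 mm diameter, 26 mm long; collar 28 mm diameter resting on the rack's top; grip 18 mm diameter; top 68 mm over the bench. Origin at the centre of its foot. Not needed: leave it in the rack.
- short_b: The other short shelf pin, same as the first. Leave it in the rack.
- stand: The lamp stand: fixed pine carrier bar 62 mm wide (stand x), 34 mm thick, its flat top 174 mm above the bench, running from 45 mm on the +y side of its bore to 645 mm on the -y side, an LED lamp hung under it, a trestle under each end, a like pin already in at the far -y end. Origin on the bench straight below the centre of the open bore, z up.
- bore (a point): Centre of the mouth of the open bore, in the carrier's top face near its +y end, 174 mm above the bench; axes as the stand. The bore is a round vertical clearance hole 30 mm diameter, right through the 34 mm carrier, so the 12 mm shank has 9 mm of play all round in it.
- rail_top (a point): Point on the bore's axis, 140 mm above the bench, at the height of the near trestle rail's flat top, on which the carrier lies. The rail has one vertical blind hole, 13.4 mm diameter, 26 mm deep. Its axis is NOT at this point but anywhere up to 5.5 mm from it along the stand's x and up to 5.5 mm along its y: hidden, and to be found by feel.
- carrier_end (a point): Centre of the carrier's +y end edge, on its top face, 45 mm from the bore's axis (174 mm above the bench). A pin standing on the rail beside the hole has its collar 22 mm above the carrier; in the hole it sinks freely until the collar sits on the carrier, its foot 4 mm short of the hole's bottom. Wood on wood, nothing is sprung; the rail does not give way.
- seed_jar: Bystander: amber glass jar with a steel cap, 60 mm diameter, 75 mm tall, origin at the centre of its underside.
- screwdriver: Bystander: screwdriver with a black handle lying on the bench near the rack, origin at the underside of its middle.
There are look-alikes about, which are no part of the job. What is shaped like the pin but blue or purple is not meant.

How it is judged:
On the way, in this order (a step that is already met when the one before it is completed fails the run):
1. the long pin has been drawn up out of the rack, in the fingers (height (world z) of pin above 0.05 m and contact force between the fingers and pin above 0.5 N), for 0.1 s.
2. still in the fingers, the long pin has been set upright through the bore and has dropped at least 6 mm into the blind hole (z of pin_collar in the frame of bore below 0.016 m and horizontal distance between pin_collar and bore below 0.01 m and angle between pin's own z axis and vertical below 0.2 rad and contact force between the fingers and pin above 0.5 N), for 0.05 s.
At the end, for the whole second after the job is handed in: the long pin stands upright (within 4.5 degrees) through the bore, fully home with its collar within 3 mm of the carrier's top, at rest; the two short pins are still in their rack holes (within 20 mm of their start) (z of pin_collar in the frame of bore below 0.003 m and horizontal distance between pin_collar and bore below 0.01 m and angle between pin's own z axis and vertical below 0.08 rad and linear speed of pin below 0.02 m/s and distance of each of short_a, short_b from where it was at the start of the episode below 0.02 m); the robot touches nothing.
It fails at once if the long pin pressed on the lamp stand (carrier or trestle rail) with more than 40 N (contact force between pin and stand above 40 N).
It fails at once if the robot leaned on the lamp stand with more than 20 N (contact force between any of the fingers, the arm and stand above 20 N).
It fails at once if a bystander (jar, screwdriver) was pushed more than 30 mm (distance of any of seed_jar, screwdriver from where it was at the start of the episode above 0.03 m).
It also fails if it takes over 64 s, if anything falls off the work surface, if the arm or the gripper's body presses on something with over 40 N, if the wrist force passes 120 N, or if a joint passes its speed limit or range.

## Working session

There is one attempt and no reset: what is moved stays moved. The work goes in short steps, Python scripts to look and compute and a shell command to move; the robot and the scene stay as the last step left them, time stands still between calls to the robot, and variables do not carry over. Pictures are saved under pics/ and viewed, about 8 in all and at most 12, crops included, and the job is handed in when it is done.

```bash
mkdir -p pics
python3 - <<'E'
from cell import manip
import cv2
for n in("scene","top"):
    im=manip.read_camera(n); cv2.imwrite(f"pics/{n}0.png",cv2.cvtColor(im,cv2.COLOR_RGB2BGR)); print(manip.camera_info(n))
s=manip.state(); print({k:s[k] for k in s})
E
```

```text
{'vertical_fov': 52.08766842913301, 'cx': 279.9579505330847, 'cy': 209.29644562390538, 'xyz': array([1.03450873, 0.03370231, 0.61923962]), 'rotation': array([-1.92933817, -1.40510204,  0.6602685 ])}
{'vertical_fov': 55.81244250359301, 'cx': 278.39778470909243, 'cy': 209.71633435614203, 'xyz': array([0.37618466, 0.17987401, 0.78602006]), 'rotation': array([-2.12980858,  2.1280176 , -0.22794737])}
{'clock': 0.1, 'joint_positions': array([ 1.33210294,  0.32172742, -0.07007917,  1.45155825,  0.02260684,
        1.37079126, -0.05691637]), 'joint_velocities': array([-0.00031115,  0.00060958, -0.00088119, -0.00280171, -0.00074228,
       -0.0002674 ,  0.00033078]), 'tau': array([ 3.10073460e-07, -4.92571306e+01, -4.05708980e-01, -3.13401318e+01,
       -6.41828589e-02,  3.94514774e-02,  8.44199667e-05]), 'eef_pos': array([ 0.16239474, -0.62887592,  0.22158214]), 'orientation': array([-1.31725239,  1.02199866, -1.01966108]), 'contact_force': array([ 0.81354358, -0.68230582, -0.79925801]), 'moment': array([ 0.04312852,  0.04498139, -0.02909818]), 'width': 0.08707174693959}
```

View pics/scene0.png

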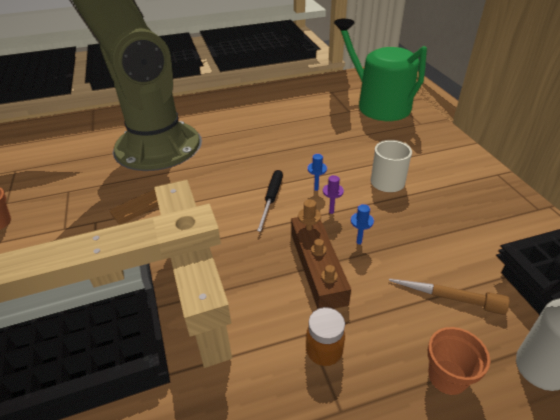

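View pics/top0.png

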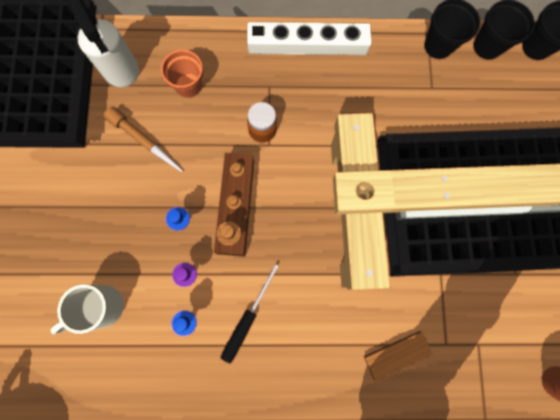

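The long pin is the tall brown one at scene (311,210) / top (228,232). Things it could be mistaken for:
- **Short brown pins:** scene (319,247) and (330,272); top (233,200) and (236,169).
- **Blue pins:** scene (317,165) and (362,220); top (178,218) and (184,322).
- **Purple pin:** scene (333,190); top (184,274).

The open bore is at scene (186,222) / top (364,190). One close crop to check the choice.

```bash
cat > h.py <<'E'
import numpy as np, cv2
from cell import manip
from scipy.spatial.transform import Rotation as R
def cam(n):
    c=manip.camera_info(n); f=210/np.tan(np.radians(c['vertical_fov']/2)); return c,f,R.from_rotvec(c['rotation']).as_matrix()
def onz(n,u,v,z):
    c,f,M=cam(n); d=M@[(u-c['cx'])/f,(v-c['cy'])/f,1]; return c['xyz']+d*(z-c['xyz'][2])/d[2]
def proj(n,p):
    c,f,M=cam(n); q=M.T@(np.array(p)-c['xyz']); return f*q[0]/q[2]+c['cx'],f*q[1]/q[2]+c['cy']
E
python3 - <<'E'
from h import *
for n,u,v,z in [("top",228,232,.107),("scene",311,203,.107),("top",233,200,.068),("scene",319,244,.068),("top",237,169,.068),("scene",330,270,.068),("top",364,190,.174),("scene",186,222,.174),("top",237,152,.045),("top",231,255,.045)]:
    print(n,u,v,onz(n,u,v,z).round(4))
s=manip.state(); print(R.from_rotvec(s['orientation']).as_matrix().round(3))
t=cv2.imread("pics/top0.png")[140:270,200:400]; c=cv2.imread("pics/scene0.png")[180:310,160:360]
cv2.imwrite("pics/crop.png",np.vstack([cv2.resize(x,None,fx=3,fy=3,interpolation=cv2.INTER_CUBIC)[:300] if 0 else cv2.resize(x,(460,299),interpolation=cv2.INTER_CUBIC) for x in (t,c)]))
E
```

```text
top 228 232 [0.4697 0.2529 0.107 ]
scene 311 203 [0.476  0.2563 0.107 ]
top 233 200 [0.5348 0.2492 0.068 ]
scene 319 244 [0.5432 0.2475 0.068 ]
top 237 169 [0.5945 0.243  0.068 ]
scene 330 270 [0.6052 0.2431 0.068 ]
top 364 190 [0.5284 0.0307 0.174 ]
scene 186 222 [0.5297 0.0308 0.174 ]
top 237 152 [0.636  0.2456 0.045 ]
top 231 255 [0.4352 0.253  0.045 ]
[[ 0.25  -0.001  0.968]
 [-0.968  0.002  0.25 ]
 [-0.002 -1.    -0.   ]]
```

View pics/crop.png

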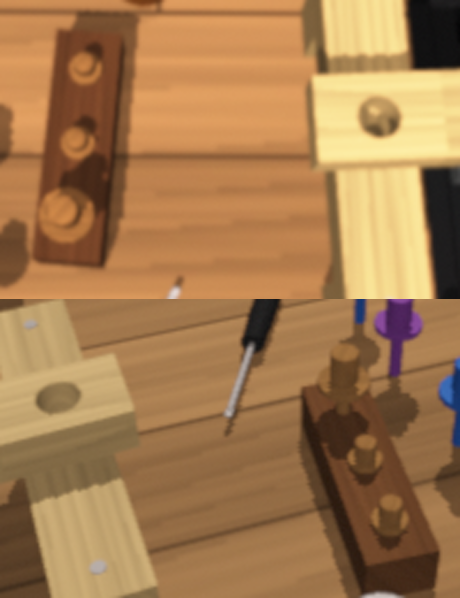

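Crop confirms it: the tall brown pin with the wide collar is at the −x end of the rack (top ≈ (228,231)), and the bore is at top (365,191). Both cameras put the pin at about (0.472, 0.254) and the bore at about (0.529, 0.031). Next I raise the arm, align the jaws with world y and swing over.

```bash
python3 -m creep '{"claw":[1,1,1,1],"delta_pos":[[0,-3.3,0],[0,-3.3,0],[0,-3.3,0],[0,-3.3,0]],"dr":[[0,0.0842,0],[0,0.0842,0],[0,0.0843,0],[0,0,0]]}' 15
python3 -m creep '{"claw":[1,1,1,1,1,1,1,1,1,1],"delta_pos":[[-2.7,0,2.7],[-2.7,0,2.7],[-2.7,0,2.7],[-2.7,0,2.7],[-2.7,0,2.7],[-2.7,0,2.7],[-2.7,0,2.7],[-2.7,0,2.7],[-2.7,0,2.7],[-2.7,0,2.7]],"dr":[[0,0,0],[0,0,0],[0,0,0],[0,0,0],[0,0,0],[0,0,0],[0,0,0],[0,0,0],[0,0,0],[0,0,0]]}'
python3 -c "
from h import *
s=manip.state();print(R.from_rotvec(s['orientation']).as_matrix().round(3),s['joint_positions'].round(2))"
```

```text
clock: 0.43
eef_pos: [0.1624, -0.6289, 0.3555]
orientation: [-1.207, 1.213, -1.211]
contact_force: [0.6, -1.1, -0.2]
width: 0.0872
clock: 1.27
eef_pos: [0.4333, -0.3577, 0.3543]
orientation: [-1.21, 1.21, -1.209]
contact_force: [1.6, -0.9, 1.5]
width: 0.0869
[[-0.    -0.001  1.   ]
 [-1.     0.    -0.   ]
 [-0.    -1.    -0.001]] [ 0.91  0.12 -0.29  1.44  0.03  1.59 -0.95]
```

```bash
python3 -m creep '{"claw":[1,1,1,1,1,1,1,1,1,1],"delta_pos":[[-3.8,0,1],[-3.8,0,1],[-3.8,0,1],[-3.8,0,1],[-3.8,0,0],[-3.8,0,0],[-3.8,0,0],[-3.8,0,0],[-3.8,0,0],[-3.8,0,0]],"dr":[[0,0,0],[0,0,0],[0,0,0],[0,0,0],[0,0,0],[0,0,0],[0,0,0],[0,0,0],[0,0,0],[0,0,0]]}'
python3 -m creep '{"claw":[1,1,1,1,1,1,1,1,1,1],"delta_pos":[[-3.8,0,0],[-3.8,0,0],[-3.8,0,0],[-3.8,0,0],[-3.8,0,0],[-3.8,0,0],[0,4,0],[0,4,0],[0,4,0],[0,3,0]],"dr":[[0,0,0],[0,0,0],[0,0,0],[0,0,0],[0,0,0],[0,0,0],[0,0,0],[0,0,0],[0,0,0],[0,0,0]]}'
python3 - <<'E'
from h import *
im=manip.read_camera("scene"); im2=manip.read_camera("top")
s=manip.state(); print(s['eef_pos'],s['joint_positions'].round(2)); print(proj("scene",s['eef_pos']),proj("top",s['eef_pos']))
a=np.hstack([cv2.resize(im[80:330,220:420],(400,500),interpolation=2),cv2.resize(im2[120:320,140:300],(400,500),interpolation=2)])
cv2.imwrite("pics/near.png",a[:,:,::-1])
E
```

```text
clock: 2.1
eef_pos: [0.4719, 0.0225, 0.3543]
orientation: [-1.21, 1.209, -1.21]
contact_force: [0.8, -0.3, -0.0]
width: 0.087
clock: 2.93
eef_pos: [0.4709, 0.248, 0.201]
orientation: [-1.213, 1.21, -1.208]
contact_force: [0.5, -0.5, -0.8]
width: 0.0871
[0.4689769  0.2464625  0.19925044] [ 0.3   0.17 -0.91  1.75  0.14  1.3  -2.21]
(np.float64(305.5604893627037), np.float64(160.3339311612965)) (np.float64(225.82870776095046), np.float64(224.0630516840946))
```

View pics/near.png

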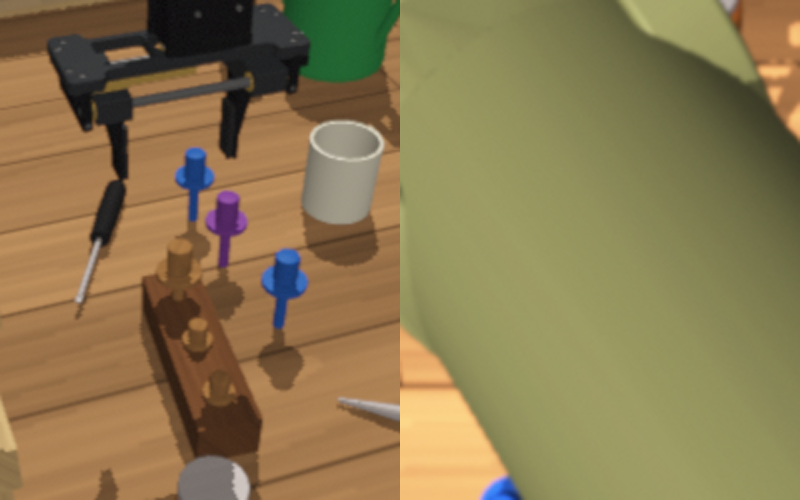

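TCP projects to about (306,160), against the fingertips' midpoint at about (308,164) in the scene view, so they agree to 2–3 mm. I'll narrow the jaws to clear the blue look-alike and come down to just above the pin for a near check.

```bash
python3 -m creep '{"claw":[0.2,0.2,0.2,0.2,0.2,0.2],"delta_pos":[[-0.6,1.5,0.25],[0,2,0],[0,2,0],[0,1.8,0],[0,0,0],[0,0,0]],"dr":[[0,0,0],[0,0,0],[0,0,0],[0,0,0],[0,0,0],[0,0,0]]}'
python3 - <<'E'
from h import *
print(onz("top",178,218,.1))
im=manip.read_camera("scene")
for i in range(2): s=manip.state(); print(s['eef_pos'],s['width'])
print(proj("scene",s['eef_pos']))
cv2.imwrite("pics/near2.png",cv2.resize(im[110:260,230:390],(800,600) if 0 else (640,600),interpolation=2)[:,:,::-1])
E
```

```text
clock: 3.53
eef_pos: [0.4755, 0.2549, 0.1328]
orientation: [-1.209, 1.209, -1.209]
contact_force: [0.6, -0.5, -0.2]
width: 0.0567
[0.495216   0.34133738 0.1       ]
[0.47606941 0.25533049 0.13353616] 0.054622610882246056
[0.47606941 0.25533049 0.13353616] 0.054622610882246056
(np.float64(310.89805493946767), np.float64(191.86259423349395))
```

View pics/near2.png

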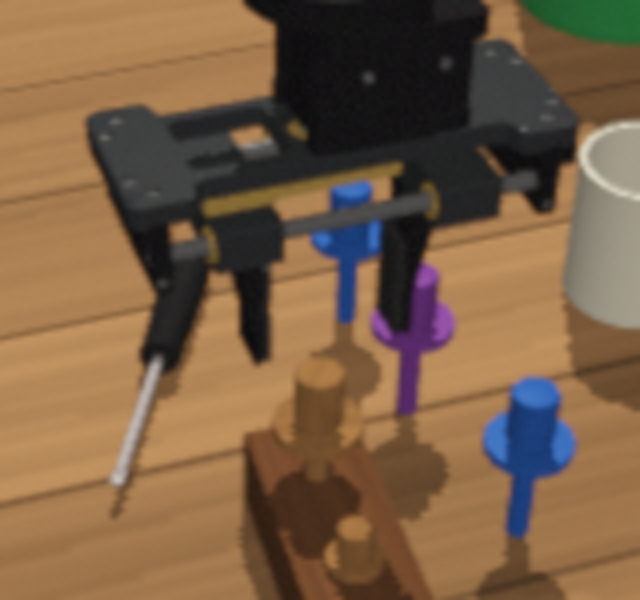

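Pin top at scene (310,203) → about (0.476, 0.255), and the TCP is over it. Descend to TCP z≈0.083 and close softly.

```bash
python3 -m creep '{"claw":[0.2,0.2,0.2,0.2,0.2],"delta_pos":[[0,1.5,-0.1],[0,1.5,0],[0,1.5,0],[0,0.5,0],[0,0,0]],"dr":[[0,0,0],[0,0,0],[0,0,0],[0,0,0],[0,0,0]]}'
python3 -m creep '{"claw":[-0.6,-0.6,-0.6,-0.6,-0.6,-0.6,-0.6,-0.6,-0.6,-0.6],"delta_pos":[[0,0,0],[0,0,0],[0,0,0],[0,0,0],[0,0,0],[0,0,0],[0,0,0],[0,0,0],[0,0,0],[0,0,0]],"dr":[[0,0,0],[0,0,0],[0,0,0],[0,0,0],[0,0,0],[0,0,0],[0,0,0],[0,0,0],[0,0,0],[0,0,0]]}' 20
```

```text
clock: 4.0
eef_pos: [0.4743, 0.2546, 0.082]
orientation: [-1.209, 1.209, -1.209]
contact_force: [0.3, -0.1, 0.4]
width: 0.0519
clock: 4.83
eef_pos: [0.4742, 0.2548, 0.0819]
orientation: [-1.209, 1.209, -1.209]
contact_force: [-1.1, 0.3, 4.8]
width: 0.0235
```

Gripped (23.5 mm on a 24 mm grip). Lift straight up and look.

```bash
python3 -m creep '{"claw":[-0.6,-0.6,-0.6,-0.6,-0.6,-0.6,-0.6,-0.6,-0.6,-0.6],"delta_pos":[[0,-0.5,0],[0,-1,0],[0,-1,0],[0,-1.5,0],[0,-3,0],[0,-4,0],[0,-4,0],[0,-4,0],[0,-2,0],[0,0,0]],"dr":[[0,0,0],[0,0,0],[0,0,0],[0,0,0],[0,0,0],[0,0,0],[0,0,0],[0,0,0],[0,0,0],[0,0,0]]}'
python3 -m creep '{"claw":[-0.6,-0.6,-0.6,-0.6,-0.6,-0.6,-0.6,-0.6,-0.6,-0.6],"delta_pos":[[2.5,0,0.5],[3,0,1],[3,0,1],[3,0,1],[3,0,1],[3,0,1],[3,0,0],[0.9,0,0],[0,0,0],[0,0,0]],"dr":[[0,0,0],[0,0,0],[0,0,0],[0,0,0],[0,0,0],[0,0,0],[0,0,0],[0,0,0],[0,0,0],[0,0,0]]}'
python3 - <<'E'
from h import *
im=manip.read_camera("scene");im2=manip.read_camera("top")
s=manip.state(); print(s['eef_pos'],s['width'],s['contact_force'],s['moment'],s['joint_positions'].round(2))
p=s['eef_pos']
for d in(-.066,-.010): print(proj("scene",p+[0,0,d]),proj("top",p+[0,0,d]))
print(proj("scene",[.529,.031,.174]))
cv2.imwrite("pics/lift.png",np.hstack([cv2.resize(im[60:260,90:290],(400,400),interpolation=2),cv2.resize(im2[110:270,280:440],(400,400),interpolation=2)])[:,:,::-1])
E
```

```text
clock: 5.67
eef_pos: [0.4759, 0.2566, 0.2979]
orientation: [-1.2, 1.203, -1.211]
contact_force: [0.9, 0.4, -1.4]
width: 0.0231
clock: 6.5
eef_pos: [0.5285, 0.0413, 0.2913]
orientation: [-1.209, 1.21, -1.208]
contact_force: [-0.7, -0.3, -1.2]
width: 0.0232
[0.52854196 0.04311459 0.29163552] 0.023746775757619142 [ 0.11621602  0.23742917 -0.52670488] [ 0.06765585  0.03144114 -0.00497621] [ 0.58  0.08 -0.75  1.62  0.06  1.46 -1.74]
(np.float64(188.47001316905428), np.float64(193.72347014021426)) (np.float64(363.7602660440847), np.float64(181.4138746710878))
(np.float64(181.8824568752717), np.float64(162.09439792531262)) (np.float64(373.5123114095427), np.float64(170.36955285069544))
(np.float64(186.05047835740987), np.float64(221.66002605498372))
```

View pics/lift.png

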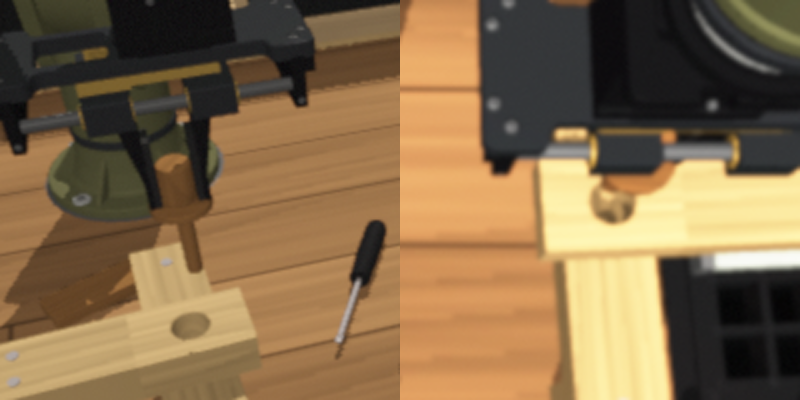

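Pin hangs upright with its foot at scene (187,195), against a prediction of (188,194). Bore at scene (185,222) and top (365,190). One enlarged look into the bore from the first pictures, in case the hole's edge shows.

Run:
```python
from h import *
o=[]
for n,(u,v) in (("top",(365,190)),("scene",(186,222))):
    im=cv2.imread(f"pics/{n}0.png")[v-16:v+16,u-16:u+16]
    im=cv2.resize(im,(400,400),interpolation=cv2.INTER_CUBIC)
    im=cv2.convertScaleAbs(im,alpha=1.3)
    for z,r,col in((.174,.015,(0,255,0)),(.14,.015,(255,0,0))):
        P=[proj(n,[.529+r*np.cos(a),.0305+r*np.sin(a),z]) for a in np.linspace(0,6.28,60)]
        P=((np.array(P)-[u-16,v-16]+.5)*12.5).astype(int); cv2.polylines(im,[P],True,col,1)
    o.append(im)
cv2.imwrite("pics/bore.png",np.hstack(o))
```

```text
(no output)
```

View pics/bore.png

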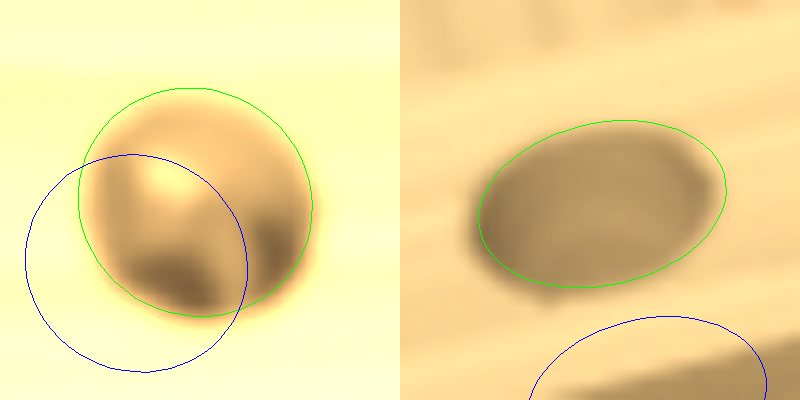

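At rail level in the top view there is a dark blob of about the hole's 13.4 mm width, at crop (171,296) → top (362.2,197.2). That suggests the hole lies about 4.5 mm towards −x and −y of the bore axis. It could just be shadow, so I'll use it only as the starting point for the search by feel.

```bash
python3 -c "
from h import *
print(onz('top',362.2,197.2,.14))"
python3 -m creep '{"claw":[-0.6,-0.6,-0.6,-0.6,-0.6,-0.6,-0.6],"delta_pos":[[1.3,0,0.05],[0,1.5,0],[0,1.5,0],[0,1,0],[0,0,0],[0,0,0],[0,0,0]],"dr":[[0,0,0],[0,0,0],[0,0,0],[0,0,0],[0,0,0],[0,0,0],[0,0,0]]}'
python3 -m creep '{"claw":[-0.6,-0.6,-0.6,-0.6,-0.6,-0.6,-0.6,-0.6],"delta_pos":[[0,0.8,0],[0,0.8,0],[0,0.8,0],[0,0.8,0],[0,0.5,0],[0,0.2,0],[0,0,0],[0,0,0]],"dr":[[0,0,0],[0,0,0],[0,0,0],[0,0,0],[0,0,0],[0,0,0],[0,0,0],[0,0,0]]}'
```

```text
[0.52443175 0.02601415 0.14      ]
clock: 7.18
eef_pos: [0.5298, 0.0286, 0.2523]
orientation: [-1.209, 1.207, -1.209]
contact_force: [0.9, 0.8, -0.7]
width: 0.0233
clock: 7.85
eef_pos: [0.5296, 0.0277, 0.2126]
orientation: [-1.209, 1.209, -1.209]
contact_force: [-0.4, 0.6, -0.8]
width: 0.0234
```

In the bore, no contact. Shift to the guess and lower gently.

```bash
python3 -m creep '{"claw":[-0.6,-0.6,-0.6,-0.6,-0.6,-0.6,-0.6,-0.6,-0.6],"delta_pos":[[0.05,0,-0.15],[0.06,0,-0.15],[0.06,0,-0.15],[0,0,-0.05],[0,0.1,0],[0,0.1,0],[0,0.1,0],[0,0.1,0],[0,0,0]],"dr":[[0,0,0],[0,0,0],[0,0,0],[0,0,0],[0,0,0],[0,0,0],[0,0,0],[0,0,0],[0,0,0]]}'
python3 -m creep '{"claw":[-0.6,-0.6,-0.6,-0.6,-0.6],"delta_pos":[[0,0.1,0],[0,0.1,0],[0,0.1,0],[0,0,0],[0,0,0]],"dr":[[0,0,0],[0,0,0],[0,0,0],[0,0,0],[0,0,0]]}'
```

```text
clock: 8.6
eef_pos: [0.5243, 0.026, 0.2082]
orientation: [-1.21, 1.21, -1.209]
contact_force: [0.5, 0.6, -1.3]
width: 0.0231
clock: 9.02
eef_pos: [0.5251, 0.026, 0.2064]
orientation: [-1.208, 1.208, -1.21]
contact_force: [-1.1, 0.0, 4.4]
width: 0.0234
```

Rail contact at TCP z≈0.2065 with 4.4 N. Begin a square spiral, pitch 1.1 mm, with light pressure.

```bash
python3 -m creep '{"claw":[-0.6,-0.6,-0.6,-0.6,-0.6,-0.6,-0.6,-0.6,-0.6,-0.6],"delta_pos":[[0,0.1,0],[0.11,0,0],[0,0,0.11],[-0.11,0,0],[-0.11,0,0],[0,0,-0.11],[0,0,-0.11],[0.11,0,0],[0.11,0,0],[0,0,0]],"dr":[[0,0,0],[0,0,0],[0,0,0],[0,0,0],[0,0,0],[0,0,0],[0,0,0],[0,0,0],[0,0,0],[0,0,0]]}'
```

```text
clock: 9.85
eef_pos: [0.5249, 0.0257, 0.2062]
orientation: [-1.206, 1.207, -1.21]
contact_force: [-0.7, 1.8, 8.0]
width: 0.0236
```

```bash
python3 -m creep '{"claw":[-0.6,-0.6,-0.6,-0.6,-0.6,-0.6,-0.6,-0.6],"delta_pos":[[0.11,-0.05,0],[0,0,0.11],[0,0,0.11],[0,0,0.11],[-0.11,0,0],[-0.11,0,0],[-0.11,0,0],[-0.11,0,0]],"dr":[[0,0,0],[0,0,0],[0,0,0],[0,0,0],[0,0,0],[0,0,0],[0,0,0],[0,0,0]]}'
python3 -m creep '{"claw":[-0.6,-0.6,-0.6,-0.6,-0.6,-0.6,-0.6,-0.6],"delta_pos":[[0,0,-0.11],[0,0,-0.11],[0,0,-0.11],[0,0,-0.11],[0.11,0,0],[0.11,0,0],[0.11,0,0],[0.11,0,0]],"dr":[[0,0,0],[0,0,0],[0,0,0],[0,0,0],[0,0,0],[0,0,0],[0,0,0],[0,0,0]]}'
```

```text
clock: 10.52
eef_pos: [0.5271, 0.027, 0.2061]
orientation: [-1.21, 1.208, -1.212]
contact_force: [-1.6, -3.1, 7.7]
width: 0.0235
clock: 11.18
eef_pos: [0.5241, 0.0252, 0.2064]
orientation: [-1.205, 1.206, -1.209]
contact_force: [2.6, 4.1, 4.7]
width: 0.0234
```

The lateral force here (2.6, 4.1 N) suggests the shank is touching the bore wall. I'll lift clear of the rail and feel the walls to find the true bore centre in TCP terms.

```bash
python3 -m creep '{"claw":[-0.6,-0.6,-0.6,-0.6,-0.6,-0.6,-0.6,-0.6,-0.6,-0.6],"delta_pos":[[0,-0.3,0],[0,-0.3,0],[-0.2,0,0.2],[-0.2,0,0.2],[-0.22,0,0.28],[0,0,0.3],[0,0,0.3],[0,0,0.3],[0,0,0.2],[0,0,0]],"dr":[[0,0,0],[0,0,0],[0,0,0],[0,0,0],[0,0,0],[0,0,0],[0,0,0],[0,0,0],[0,0,0],[0,0,0]]}'
python3 -m creep '{"claw":[-0.6,-0.6,-0.6,-0.6,-0.6,-0.6,-0.6,-0.6,-0.6],"delta_pos":[[0,0,-0.3],[0,0,-0.3],[0,0,-0.3],[0,0,-0.3],[0,0,-0.3],[0,0,-0.3],[0,0,-0.3],[0,0,-0.1],[0,0,0]],"dr":[[0,0,0],[0,0,0],[0,0,0],[0,0,0],[0,0,0],[0,0,0],[0,0,0],[0,0,0],[0,0,0]]}'
python3 -m creep '{"claw":[-0.6,-0.6,-0.6,-0.6,-0.6,-0.6,-0.6,-0.6,-0.6],"delta_pos":[[0,0,0.3],[0,0,0.3],[0,0,0.3],[0,0,0.2],[-0.3,0,0],[-0.3,0,0],[-0.3,0,0],[-0.2,0,0],[0,0,0]],"dr":[[0,0,0],[0,0,0],[0,0,0],[0,0,0],[0,0,0],[0,0,0],[0,0,0],[0,0,0],[0,0,0]]}'
python3 -m creep '{"claw":[-0.6,-0.6,-0.6,-0.6,-0.6,-0.6,-0.6,-0.6,-0.6],"delta_pos":[[0.3,0,0],[0.3,0,0],[0.3,0,0],[0.3,0,0],[0.3,0,0],[0.3,0,0],[0.3,0,0],[0.1,0,0],[0,0,0]],"dr":[[0,0,0],[0,0,0],[0,0,0],[0,0,0],[0,0,0],[0,0,0],[0,0,0],[0,0,0],[0,0,0]]}'
```

```text
clock: 12.02
eef_pos: [0.5404, 0.0299, 0.2108]
orientation: [-1.209, 1.21, -1.209]
contact_force: [0.1, 1.0, -1.0]
width: 0.0236
clock: 12.77
eef_pos: [0.5188, 0.03, 0.2115]
orientation: [-1.208, 1.207, -1.211]
contact_force: [3.1, 0.8, -1.6]
width: 0.0236
clock: 13.52
eef_pos: [0.5289, 0.039, 0.2109]
orientation: [-1.212, 1.208, -1.212]
contact_force: [-0.8, -4.1, -0.2]
width: 0.0236
clock: 14.27
eef_pos: [0.5291, 0.0195, 0.2111]
orientation: [-1.208, 1.209, -1.208]
contact_force: [0.0, 1.2, -1.0]
width: 0.0233
```

```bash
python3 -m creep '{"claw":[-0.6,-0.6,-0.6,-0.6,-0.6,-0.6,-0.6,-0.6,-0.6,-0.6],"delta_pos":[[0,0,0],[0,0,0],[-0.3,0,0],[-0.3,0,0],[-0.4,0,0],[0,0,0.3],[0,0,0.3],[0,0,0.3],[0,0,0.1],[0,0,0]],"dr":[[0,0,0],[0,0,0],[0,0,0],[0,0,0],[0,0,0],[0,0,0],[0,0,0],[0,0,0],[0,0,0],[0,0,0]]}' 55
python3 -m creep '{"claw":[-0.6,-0.6],"delta_pos":[[0,0,0.1],[0,0,0]],"dr":[[0,0,0],[0,0,0]]}'
python3 -m creep '{"claw":[-0.6,-0.6],"delta_pos":[[0,0,0.1],[0,0,0]],"dr":[[0,0,0],[0,0,0]]}'
python3 -m creep '{"claw":[-0.6,-0.6,-0.6,-0.6,-0.6,-0.6,-0.6,-0.6],"delta_pos":[[0,0,-0.3],[0,0,-0.3],[0,0,-0.4],[0,0,-0.3],[0,0,-0.3],[0,0,-0.3],[0,0,-0.3],[0,0,0]],"dr":[[0,0,0],[0,0,0],[0,0,0],[0,0,0],[0,0,0],[0,0,0],[0,0,0],[0,0,0]]}'
```

```text
clock: 15.1
eef_pos: [0.5389, 0.0287, 0.2108]
orientation: [-1.21, 1.21, -1.209]
contact_force: [-1.6, 0.0, 0.6]
width: 0.0225
clock: 15.27
eef_pos: [0.5395, 0.0288, 0.2108]
orientation: [-1.211, 1.21, -1.209]
contact_force: [-3.5, -0.2, 1.4]
width: 0.0225
clock: 15.43
eef_pos: [0.5401, 0.0288, 0.2108]
orientation: [-1.211, 1.211, -1.208]
contact_force: [-4.4, -0.1, 1.9]
width: 0.023
clock: 16.1
eef_pos: [0.5195, 0.029, 0.2114]
orientation: [-1.208, 1.207, -1.21]
contact_force: [1.7, 0.6, -2.0]
width: 0.0231
```

Walls found by feel: bore centre is at TCP (0.5291, 0.0291) with 9.1 mm play, which agrees with vision. The hole must be within ±5.5 mm of that, so I'll raster the −x/−y quadrant from its corner at (0.5236, 0.0236), with a firmer grip and a lighter press.

```bash
python3 -m creep '{"claw":[-0.6,-0.6,-0.6,-0.6,-0.6,-0.6,-0.6,-0.6,-0.6],"delta_pos":[[0.2,0,0.25],[0.33,0,0.21],[0,0.1,0],[0,0.1,0],[0,0.1,0],[0,0.1,0],[0,0.1,0],[0,0,0],[0,0,0]],"dr":[[0,0,0],[0,0,0],[0,0,0],[0,0,0],[0,0,0],[0,0,0],[0,0,0],[0,0,0],[0,0,0]]}'
python3 -m creep '{"claw":[-0.6,-0.6,-0.6,-0.6,-0.6,-0.6,-0.6,-0.6,-0.6],"delta_pos":[[0,0.05,0],[-0.1,0,0],[-0.1,0,0],[-0.1,0,0],[-0.1,0,0],[-0.1,0,0],[-0.1,0,0],[0,0,0.1],[0,0,0]],"dr":[[0,0,0],[0,0,0],[0,0,0],[0,0,0],[0,0,0],[0,0,0],[0,0,0],[0,0,0],[0,0,0]]}'
```

```text
clock: 16.85
eef_pos: [0.5239, 0.0238, 0.2066]
orientation: [-1.209, 1.208, -1.209]
contact_force: [-0.7, 0.5, 3.6]
width: 0.0225
clock: 17.6
eef_pos: [0.5247, 0.0277, 0.2054]
orientation: [-1.211, 1.209, -1.212]
contact_force: [1.1, -5.3, 1.8]
width: 0.0228
```

Caught: z fell to 0.2054 with the vertical force down to 1.8 N and a lateral 5 N, so the foot is probably in the hole's mouth. Relax sideways and lower gently.

```bash
python3 -m creep '{"claw":[-0.6,-0.6,-0.6,-0.6,-0.6,-0.6],"delta_pos":[[0.12,0,0],[0.06,0,0],[0,0.1,0],[0,0.1,0],[0,0,0],[0,0,0]],"dr":[[0,0,0],[0,0,0],[0,0,0],[0,0,0],[0,0,0],[0,0,0]]}'
```

```text
clock: 18.1
eef_pos: [0.5246, 0.0273, 0.2032]
orientation: [-1.21, 1.209, -1.21]
contact_force: [1.2, -4.5, 0.5]
width: 0.0229
```

```bash
python3 -m creep '{"claw":[-0.6,-0.6,-0.6,-0.6,-0.6,-0.6],"delta_pos":[[0.08,0.1,0],[0,0.1,0],[0,0.15,0],[0,0.15,0],[0,0,0],[0,0,0]],"dr":[[0,0,0],[0,0,0],[0,0,0],[0,0,0],[0,0,0],[0,0,0]]}'
```

```text
clock: 18.6
eef_pos: [0.5246, 0.027, 0.1982]
orientation: [-1.21, 1.209, -1.209]
contact_force: [0.7, -4.8, -1.1]
width: 0.023
```

Sinking freely. Continue, easing y.

```bash
python3 -m creep '{"claw":[-0.6,-0.6,-0.6,-0.6,-0.6,-0.6,-0.6,-0.6,-0.6],"delta_pos":[[0.08,0.15,0],[0,0.15,0],[0,0.15,0],[0,0.15,0],[0,0.15,0],[0,0.15,0],[0,0.15,0],[0,0,0],[0,0,0]],"dr":[[0,0,0],[0,0,0],[0,0,0],[0,0,0],[0,0,0],[0,0,0],[0,0,0],[0,0,0],[0,0,0]]}'
```

```text
clock: 19.35
eef_pos: [0.5245, 0.0266, 0.1876]
orientation: [-1.209, 1.209, -1.208]
contact_force: [0.9, -1.9, -2.2]
width: 0.0233
```

```bash
python3 -m creep '{"claw":[-0.6,-0.6,-0.6,-0.6,-0.6,-0.6],"delta_pos":[[0.03,0.1,0],[0,0.1,0],[0,0.1,0],[0,0.1,0],[0,0,0],[0,0,0]],"dr":[[0,0,0],[0,0,0],[0,0,0],[0,0,0],[0,0,0],[0,0,0]]}'
```

```text
clock: 19.85
eef_pos: [0.525, 0.0264, 0.185]
orientation: [-1.209, 1.208, -1.209]
contact_force: [-1.1, -1.7, 5.8]
width: 0.0228
```

Stopped at z 0.185 (22 mm below rail contact, as expected when home) with 5.8 N upward. Check by picture before letting go.

Run:
```python
from h import *
im=manip.read_camera("scene")
cv2.imwrite("pics/home.png",cv2.resize(im[140:260,110:270],(800,600),interpolation=2)[:,:,::-1])
```

```text
(no output)
```

View pics/home.png

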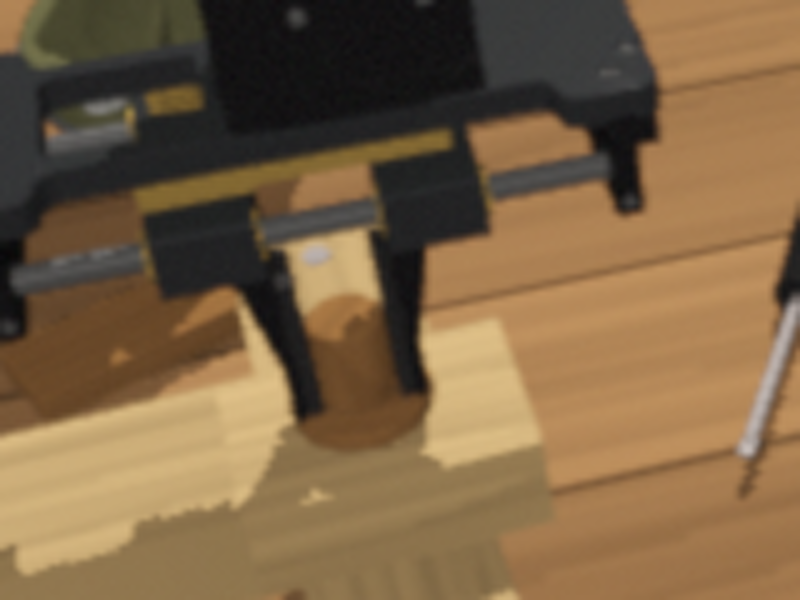

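Collar is flat on the carrier (crop (365,430)), pin upright. Ease the preload, open and retreat upward.

```bash
python3 -m creep '{"claw":[-0.6,-0.6,-0.2,0.1,0.2,0.2,0.2,0.2],"delta_pos":[[0,-0.1,0],[0,0,0],[0,0,0],[0,0,0],[0,0,0],[0,0,0],[0,0,0],[0,0,0]],"dr":[[0,0,0],[0,0,0],[0,0,0],[0,0,0],[0,0,0],[0,0,0],[0,0,0],[0,0,0]]}' 10
python3 -m creep '{"claw":[0.2,0.2,0.2,0.2,0.2,0.2,0.2,0.2,0.2,0.2],"delta_pos":[[0,-0.5,0],[0,-1,0],[0,-1.5,0],[0,-3,0],[0,-4,0],[0,-4,0],[0,0,0],[0,0,0],[0,0,0],[0,0,0]],"dr":[[0,0,0],[0,0,0],[0,0,0],[0,0,0],[0,0,0],[0,0,0],[0,0,0],[0,0,0],[0,0,0],[0,0,0]]}'
python3 - <<'E'
from h import *
im=manip.read_camera("scene")
cv2.imwrite("pics/end.png",cv2.resize(im[60:380,100:420],(600,600),interpolation=2)[:,:,::-1])
E
```

```text
clock: 20.57
eef_pos: [0.5246, 0.026, 0.1849]
orientation: [-1.209, 1.209, -1.209]
contact_force: [-0.5, 1.0, -0.0]
width: 0.0504
clock: 21.4
eef_pos: [0.5241, 0.0258, 0.324]
orientation: [-1.211, 1.211, -1.208]
contact_force: [0.3, 0.1, -0.6]
width: 0.0521
```

View pics/end.png

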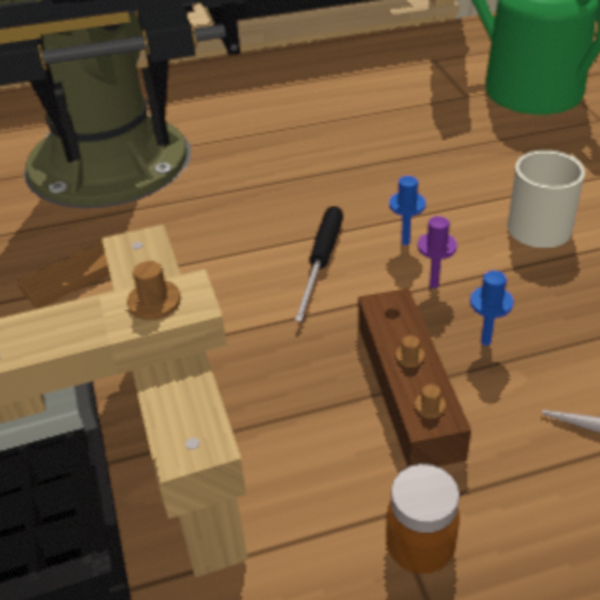

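The pin is seated flat on the carrier at crop (152,295). Both short pins are in the rack at (410,350) and (430,400), the jar and screwdriver look unmoved, and the gripper is clear. Hand in.

```bash
python3 -c "
from cell import manip
print(manip.finish_job())"
```

```text
the job is handed in; nothing more can be done
None
```

The long pin is fully home in the hidden hole, let go, and the job is handed in at about 21.5 s of the 64 s allowed. No verdict is reported on hand-in.

- **What I did:** I drew the pin from the rack and put it down through the bore. The first search, a light-pressure spiral, missed the hole. I then felt the bore's walls to find its true centre and rastered the quadrant that a dark patch in the top view pointed to. The hole was about 4.5 mm towards −x and 2.5 mm towards −y of the bore's axis.
- **Seating:** The pin sank freely and stopped with the tool 22 mm below where it had touched the rail, with 5.8 N upward. The highest force I read on the stand was about 8.7 N. Forces are only read at the end of each call, so brief peaks between readings would not show.
- **Last picture:** The collar sits flat on the carrier and the pin is upright. Both short pins are in the rack, the jar and screwdriver look unmoved, and the gripper is clear.
- **What disagreed:** The dark patch's estimate of the hole was about 1.5–2 mm off in y. Early wall-feeling at 20 N grip gave an inconsistent +x reading, probably from the pin turning slightly in the pads; at 55 N the readings agreed.

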